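# Set the gauge blade and index the wheel lock on the brake jig

### The job

First take the flat gauge blade by its grip from its wooden stand, push it down into the slot of the brake jig's steel stop block until its shoulder sits flush on the block, and let go of it. Then pull up the black plunger knob on the sliding wheel lock, slide the lock along its rail to the next hole towards the blade and let the pin go fully home in that hole. Finish while still holding the knob with the pin home - do not let go - and leave the other things on the ledge where they lie.

Things in the scene. Friction and masses are not known exactly. Their poses are not given: they have to be found in the camera images.
- jig: Brake setting jig, fixed: dark steel base plate 100 x 250 x 12 mm (x by y) with a level drilled aluminium rail along its y (24 mm square, top at z 44 mm) and at the +y end a slotted steel stop block. Origin: on the ledge below the rail's starting hole, where the knob stands at the start (within 1 mm); x across the rail, y along it towards the stop block, z up.
- slot_mouth (a point): Centre of the slot's mouth in the stop block's top, at (0, 72, 50) mm in the jig's frame, axes as the jig's. Block 75 (x) x 36 (y) mm. Slot 46 mm along x, 7 mm along y, 38 mm deep, 2 mm lead-in chamfers. Behind it, 31 to 54 mm further along +y, stands a plate with a round tyre pad, top at z 76 mm.
- next_hole (a point): Mouth of the rail's next hole towards the stop block, at (0, 30, 44) mm in the jig's frame, hidden at first under the wheel lock or its shoe. The rail's holes are 10 mm wide, at y = -60, -30, 0 (start) and +30 mm in the jig's frame.
- blade: Gauge blade, loose, 60 to 130 g, upright in the stand: steel, 44 mm wide (its x), 5 thick (y), 34 long; above it an aluminium grip 26 (x) x 16 (y) x 40 mm whose underside is the shoulder. Origin: centre of the blade's lower end, z up; grip at z 34 to 74 mm. Same when turned half round. Seated, its origin is 34 mm below slot_mouth, its x along the jig's x. Best gripped across the 26 mm.
- stand: Wooden stand for the blade, fixed: a block 80 (x) x 60 (y) x 34 mm, origin at the centre of its underside, with a slot 47 x 8 mm along its x, 24 mm deep (floor 10 mm above the ledge), in which the blade stands loosely.
- knob_top (a point): Centre of the top face of the black plunger knob, an upright cylinder 24 mm in diameter and 26 mm tall; with the pin home its top is 90 mm above the ledge and its underside 12 mm above the top of the wheel lock's collar. The knob is on the wheel lock and moves along the rail with it. Axes as the jig's.
- plunger (a joint): Lift of the knob and its pin in m: 0 = pin fully home (8 mm deep in a hole), straight up to 0.014 = end stop. The pin is clear of the hole from 0.008. A spring pushes it down with about 4 N at 0 and 7 N at 0.014. Between holes the pin's end rests on the rail and it reads about 0.008.
- wheel_lock (a joint): Position of the wheel lock along the rail in m: 0 at the starting hole, 0.030 at the next, growing towards the stop block (jig +y). Steel collar 40 mm across, 36 along, top at z 52 mm; its rubber shoe (30 mm wide, z up to 76 mm) ends 30 mm ahead of the knob's axis and at 0.030 stands 4 mm short of the seated blade's grip. Friction 1.2 N. Pin in: 1 mm play each way.
- hub_cap: Bystander: white nylon hub cap, disc 60 mm across, 18 mm high, lying beside the jig. Origin: centre of its underside.
- hammer: Bystander: ball-peen hammer with ash handle, 220 mm long, lying behind the jig along its own y. Origin: mid length, on the surface.
- clamp: Bystander: small steel wheel lock clamp, a U of 50 x 24 x 34 mm with a screw, in front of the stand. Origin: centre of its underside.

How it is judged (in metres and radians):
On the way, in this order (a step that is already met when the one before it is completed fails the run):
1. the gauge blade stands in the stop block's slot with its shoulder down on the block, and is let go (horizontal distance between blade and slot_mouth below 0.004 m and z of blade in the frame of slot_mouth below -0.0315 m and angle between the z axis of blade and the z axis of jig, either way round below 0.08 rad and contact force between the fingers and blade below 0.2 N and value of joint plunger below 0.004 m), for 0.2 s.
2. with the blade seated, the plunger is pulled clear of the starting hole (value of joint plunger above 0.0078 m and z of blade in the frame of slot_mouth below -0.0315 m), for 0.05 s.
At the end, for the whole second after the job is handed in: The wheel lock stands at the next hole (0.030 m, within 2 mm) with the plunger within 2 mm of fully home, the fingers still hold the knob (more than 2 N of contact), and the blade stands upright in the slot with its shoulder within 2.5 mm of the block's top (value of joint wheel_lock between 0.028 and 0.032 m and value of joint plunger below 0.002 m and contact force between the fingers and plunger above 2 N and horizontal distance between blade and slot_mouth below 0.004 m and z of blade in the frame of slot_mouth below -0.0315 m and angle between the z axis of blade and the z axis of jig, either way round below 0.08 rad); the arm keeps its last pose, push and grip.
It fails at once if a bystander is pushed more than 20 mm from its place (distance of any of hub_cap, hammer, clamp from where it was at the start of the episode above 0.02 m).
It also fails if it takes over 51 s, if anything falls off the work surface, if the arm or the gripper's body presses on something with over 40 N, if the wrist force passes 120 N, or if a joint passes its speed limit or range.

### The arm

A 7-joint arm with a two-finger parallel gripper is mounted at the origin on the work surface. World frame = base frame: x ahead of the robot, y to its left, z up, the work surface at z = 0. Lengths are in m, angles in degrees, forces in N, time in s.
With the tool pointing down it reaches from about 0.425 to 0.875 m from the base axis. Payload 4.7 kg.
Tool frame: the origin (TCP) lies midway between the tips of the shut fingers; the grasp point (between the pads) lies 19 mm behind it (env.grip_point_offset is the distance from the TCP to the grasp point, in m); z points along the fingers, y is the line along which they close (so a half turn about z gives the same grasp; the last joint's range is limited). The gripper opens to 87 mm and grips with 3 to 60 N. Pads are 19 mm wide; open, the fingers measure 117 mm over their backs; the gripper's body (75 mm by 190 mm) begins 51 mm behind the grasp point.
Start: joints at [-71.098, 18.392, -4.016, 83.108, 1.295, 78.541, -3.26], TCP at [0.202, 0.618, 0.223] pointing down, gripper open.
Joint ranges: [-163.93, 163.93], [-17.29, 119.83], [-79.2, 71.16], [3.27, 140.29], [-89.18, 269.18], [5.43, 117.66], [-154.24, 154.24]. Speed limits (degrees/s): [147.25, 147.25, 180, 180, 180, 180, 180].

### API

Orientations are given as [roll, pitch, yaw] about the fixed x, y, z axes, in that order (R = Rz(yaw) Ry(pitch) Rx(roll)).
In Python, from cell import env gives the robot as it stands.
- The arm moves only by the shell command python3 -m jog 'ROWS' [FORCE]. ROWS is JSON, a list of rows, each a list of 7 numbers: the shift along the tool's x, y, z in m, then the turn, a rotation vector about the tool's x, y, z in rad, then the finger opening in m, from 0 to 0.087. A call has 1 to 12 rows; each row shifts and turns the commanded pose from where the row before left it, along the tool's axes as they then stand; what a row does not reach is not made up. A row lasts 1/12 s, in which the tool goes at most 41.7 mm and 7.16 degrees, less where a joint would pass 70% of its speed; a pose out of reach is approached as far as the arm can. A call is refused whole if a number of a shift passes 0.0417 or a number of a turn 0.125, either way. A call with a gripper value outside its range is refused whole. The fingers move at their own pace and stop on an object; FORCE is the grip in N (left out, the last holds). Time passes only in rows, so rows that do not move let the fingers close. It gives the time, the measured TCP pose, the force, the opening and the grip force at its end, in the units of the state.
- env.get_obs(): the state, without advancing time (a new reading comes with each control period).
- env.read_camera(name): name is "scene" or "top" or "wrist"; returns the picture (420x560x3 uint8, blue, green, red); there is no depth.
- env.get_calibration(name): a dict with "fov_y" (degrees; the focal length in pixels is half the picture's height over the tangent of half this angle, whatever the lens; pixels are square), "cx", "cy" (the principal point, pixels), "k1" (the pictures are not rectified: a ray, as slopes to the right and down, at radius r is drawn at 1 + k1 r^2 times it, then the intrinsics apply), "pose" (4x4, takes a point from camera to world coordinates). Camera axes: x right, y up, looking along -z (the intrinsics and any distortion apply to the point x, -y, -z); pixel columns grow to the right and rows downward; lengths in m; the calibration is good to about 2 mm. A picture is of the moment at which its call begins: read the wrist's pose just before it. get_calibration takes no time and is no camera call; for the wrist camera it gives the pose at the moment of the call.
- env.sign_off(): hands the job in; it is judged then, once.
The state is a dict: "time_s": time; "qpos": joint angles; "joint_velocities": joint speeds; "effort": joint torques, N m; "tool_pos": TCP position; "tool_rot": TCP orientation; "force": force on the tool from outside, world axes, zero at the start; "wrist_torque": the same for the moment, N m; "grip_width": finger opening in m; "grasp_force": force on a finger pad.
Only numpy, scipy, OpenCV 4.12 (cv2) and the standard library are available. Lean on these libraries where they do the work, as an engineer would, in place of code of your own. Each camera call takes 0.05 s, during which the arm holds its last target. There are 200 camera calls.

## Working session

There is one attempt and no reset: what is moved stays moved. The work goes in short steps, Python scripts to look and compute and a shell command to move; the robot and the scene stay as the last step left them, time stands still between calls to the robot, and variables do not carry over. Pictures are saved under pics/ and viewed, at most 10 in all, crops included, and the job is handed in when it is done.

```bash
ls; mkdir -p pics; python3 - <<'E'
from cell import env
import cv2
for n in ("scene","top"):
    cv2.imwrite(f"pics/{n}0.png",env.read_camera(n)); c=env.get_calibration(n); print(n,c)
o=env.get_obs(); print({k:o[k] for k in("time_s","tool_pos","tool_rot","force","grip_width")}, env.grip_point_offset)
E
```

```text
pics
scene {'fov_y': 45.78478781838531, 'cx': 285.2046163357664, 'cy': 217.1078108835197, 'k1': -0.12011314271983924, 'pose': array([[-0.65121335, -0.55359667,  0.51908757,  1.03173414],
       [ 0.75882181, -0.46551942,  0.45550096,  0.39025019],
       [-0.01051847,  0.69052328,  0.72323369,  0.76628712],
       [ 0.        ,  0.        ,  0.        ,  1.        ]])}
top {'fov_y': 50.67024010553229, 'cx': 283.42615487522687, 'cy': 203.62793846890796, 'k1': -0.03728259555188719, 'pose': array([[-0.01526125,  0.99535184, -0.09508844,  0.47467211],
       [-0.99967718, -0.01712096, -0.01877252, -0.0263883 ],
       [-0.02031326,  0.09477125,  0.99529181,  0.84515018],
       [ 0.        ,  0.        ,  0.        ,  1.        ]])}
{'time_s': 0.1, 'tool_pos': array([0.20178034, 0.6173835 , 0.22157155]), 'tool_rot': array([-1.79903010e+02,  5.98779067e-03,  1.61907693e+02]), 'force': array([-0.13295646,  0.10561774, -0.13904835]), 'grip_width': 0.08727680812704551} 0.0187
```

View pics/scene0.png

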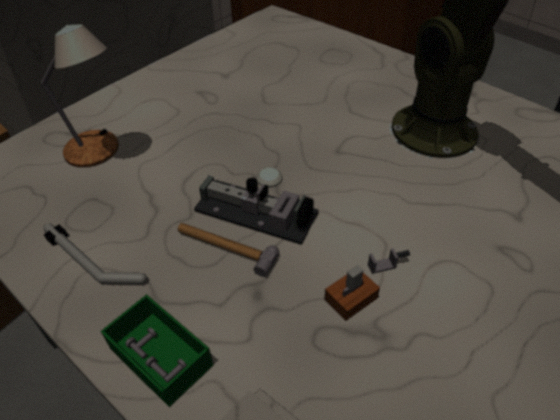

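View pics/top0.png

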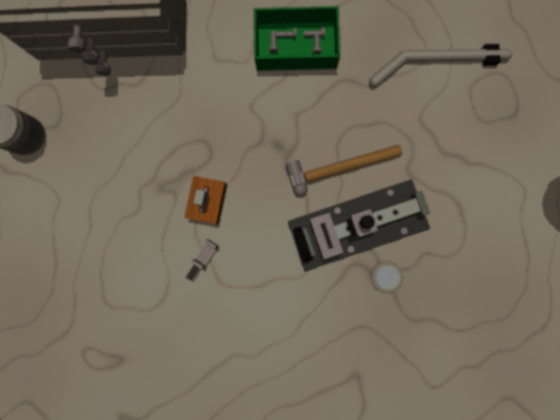

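```bash
cat > h.py <<'E'
import numpy as np, cv2
from cell import env
def K(c):
    f=210/np.tan(np.radians(c["fov_y"]/2)); return np.array([[f,0,c["cx"]],[0,f,c["cy"]],[0,0,1.]])
D=lambda c: np.array([c["k1"],0,0,0,0.])
F=np.diag([1,-1,-1.])
def proj(c,P):
    P=np.atleast_2d(P); T=c["pose"]; q=(P-T[:3,3])@T[:3,:3]@F
    return cv2.projectPoints(q,np.zeros(3),np.zeros(3),K(c),D(c))[0][:,0]
def ray(c,uv,z):
    n=cv2.undistortPoints(np.array(uv,float).reshape(-1,1,2),K(c),D(c))[:,0]
    d=np.c_[n,np.ones(len(n))]@F@c["pose"][:3,:3].T; o=c["pose"][:3,3]
    return o+d*((np.reshape(z,(-1,1))-o[2])/d[:,2:])
def crop(im,x0,y0,x1,y1,s):
    return np.clip(cv2.resize(im[y0:y1,x0:x1],None,fx=s,fy=s,interpolation=cv2.INTER_CUBIC)*1.6,0,255).astype(np.uint8)
E
python3 - <<'E'
import cv2,numpy as np
from h import crop
t=cv2.imread("pics/top0.png"); s=cv2.imread("pics/scene0.png")
a=crop(t,285,175,435,275,5); cv2.imwrite("pics/a.png",a)
b=crop(t,175,170,245,285,5); d=crop(s,320,235,410,325,4.4)
o=np.zeros((575,750,3),np.uint8);o[:b.shape[0],:b.shape[1]]=b;o[:d.shape[0],352:352+d.shape[1]]=d;cv2.imwrite("pics/b.png",o)
E
```

```text
(no output)
```

View pics/a.png

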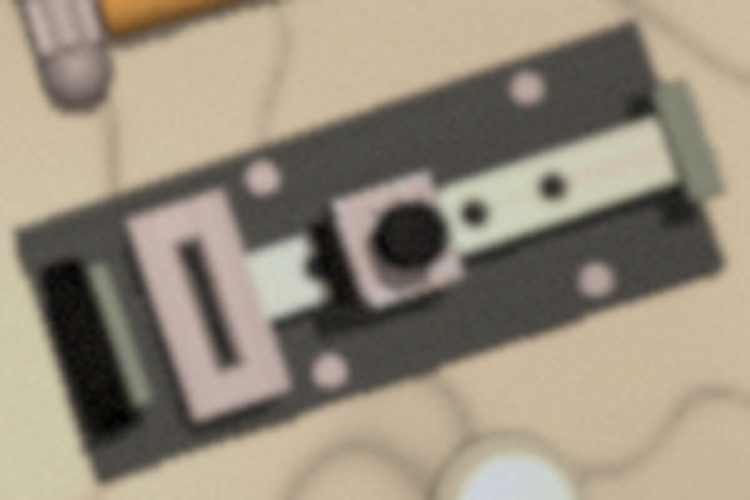

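View pics/b.png

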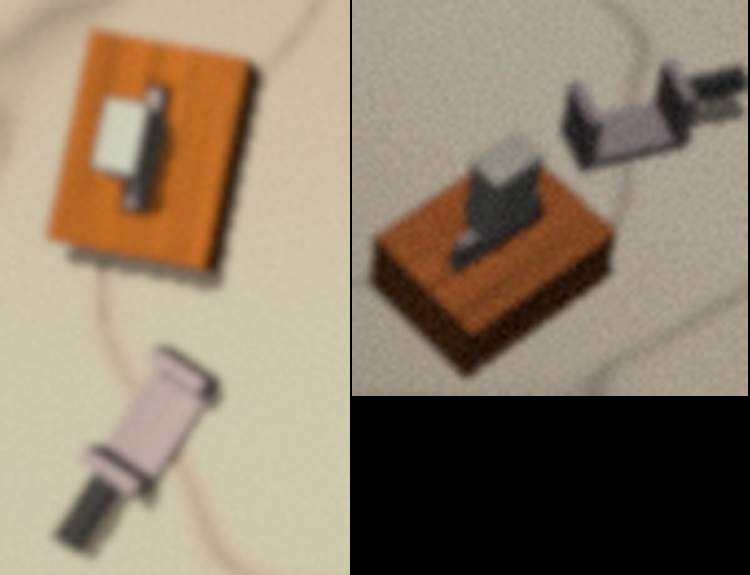

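```bash
cat > fit.py <<'E'
from h import *
from scipy.optimize import least_squares
def W(p,L): 
    c,s=np.cos(p[2]),np.sin(p[2]); L=np.atleast_2d(L).astype(float)/1000
    return np.c_[p[0]+c*L[:,0]-s*L[:,1],p[1]+s*L[:,0]+c*L[:,1],L[:,2]]
def fit(c,uv,L,p0):
    r=least_squares(lambda p:(proj(c,W(p,L))-uv).ravel(),p0); 
    return r.x, r.fun.reshape(-1,2)
E
python3 - <<'E'
from fit import *
c=env.get_calibration("top")
px=lambda a,o:(np.array(a,float)+.5)/5-.5+o
L=[[37.5,90,50],[37.5,54,50],[-37.5,54,50],[-37.5,90,50],[0,-30,44],[0,-60,44],[0,0,90],[0,72,50]]
uv=px([(127,217),(225,188),(290,388),(197,424),(475,213),(552,186),(412,236),(210,303)],(285,175))
p,r=fit(c,uv,L,[.45,-.15,.3]); print("jig",p,np.degrees(p[2]));print(r.round(2).tolist())
L=[[40,30,34],[40,-30,34],[-40,-30,34],[-40,30,34]]
uv=px([(93,28),(258,62),(212,270),(48,237)],(175,170))
p2,r=fit(c,uv,L,[.45,.15,-.2]); print("stand",p2,np.degrees(p2[2]));print(r.round(2).tolist())
uv=px([(104,97),(149,103),(140,177),(92,170)],(175,170))
L=[[13,8,84],[13,-8,84],[-13,-8,84],[-13,8,84]]
p3,r=fit(c,uv,L,p2); print("blade",p3,np.degrees(p3[2]));print(r.round(2).tolist())
print("slot",W(p,[0,72,50]),"knob",W(p,[0,0,90]))
s=env.get_calibration("scene")
print("scene: knob",proj(s,W(p,[0,0,90])),"grip top",proj(s,W(p3,[0,0,84])), "stand corners",proj(s,W(p2,[[40,30,34],[40,-30,34],[-40,-30,34],[-40,30,34]])))
E
```

```text
jig [ 0.51424744 -0.15570312  0.30890831] 17.699142441119495
[[-0.04, 0.73], [-0.65, 0.13], [0.15, -0.06], [-0.39, -0.77], [-0.1, 0.14], [0.14, 0.23], [1.14, -0.55], [-0.3, 0.18]]
stand [ 0.56258841  0.13348053 -0.21499871] -12.318518469374483
[[0.88, 0.03], [-0.72, -0.54], [-0.66, 0.18], [0.51, 0.34]]
blade [ 0.56157908  0.13460577 -0.14379422] -8.238801888937244
[[0.02, -0.01], [0.06, -0.06], [-0.3, -0.08], [0.23, 0.16]]
slot [[ 0.49235809 -0.08711116  0.05      ]] knob [[ 0.51424744 -0.15570312  0.09      ]]
scene: knob [[250.57071132 180.76363972]] grip top [[354.45735025 270.40036275]] stand corners [[345.49118773 310.1204951 ]
 [323.27675403 287.75786522]
 [356.17664886 266.25451414]
 [378.67604369 287.02269681]]
```

```bash
python3 -m jog '[[-0.0308,-0.0217,0,0,0,0,0.06],[-0.0308,-0.0217,0,0,0,0,0.06],[-0.0308,-0.0217,0,0,0,0,0.06],[-0.0308,-0.0217,0,0,0,0,0.06],[-0.0308,-0.0217,0,0,0,0,0.06],[-0.0308,-0.0217,0,0,0,0,0.06],[-0.0308,-0.0217,0,0,0,0,0.06],[-0.0308,-0.0217,0,0,0,0,0.06],[-0.0308,-0.0217,0,0,0,0,0.06],[-0.0308,-0.0217,0,0,0,0,0.06],[-0.0308,-0.0217,0,0,0,0,0.06],[-0.0308,-0.0217,0,0,0,0,0.06]]' && python3 -m jog '[[-0.0308,-0.0217,0,0,0,0,0.06],[-0.0308,-0.0217,0,0,0,0,0.06],[-0.0308,-0.0217,0,0,0,0,0.06],[-0.0308,-0.0217,0,0,0,0,0.06]]' && python3 -m jog '[[0,0,0,0,0,0.1167,0.06],[0,0,0,0,0,0.1167,0.06],[0,0,0,0,0,0.1167,0.06],[0,0,0,0,0,0.1167,0.06],[0,0,0,0,0,0.1167,0.06],[0,0,0,0,0,0.1167,0.06],[0,0,0,0,0,0.1167,0.06],[0,0,0,0,0,0.1167,0.06],[0,0,0,0,0,0.1167,0.06],[0,0,0,0,0,0.1167,0.06],[0,0,0,0,0,0.1167,0.06],[0,0,0,0,0,0.1167,0.06]]' && python3 - <<'E'
from h import *
c=env.get_calibration("wrist"); im=env.read_camera("wrist"); cv2.imwrite("pics/w1.png",im)
np.save("w1.npy",c,allow_pickle=True); print(c); o=env.get_obs(); print(o["tool_pos"],o["tool_rot"],o["qpos"])
print(proj(c,[[.5616,.1346,.084]]))
cv2.imwrite("pics/w1b.png",np.clip(im*1.5,0,255).astype(np.uint8))
E
```

```text
time_s: 1.1
tool_pos: [0.4729, 0.2538, 0.2223]
tool_rot: [-180.0, -0.0, 161.9]
force: [1.0, 0.9, -0.4]
grip_width: 0.0603
grasp_force: 0.0
time_s: 1.43
tool_pos: [0.5631, 0.1331, 0.2224]
tool_rot: [-180.0, -0.0, 161.9]
force: [0.6, 0.3, 0.8]
grip_width: 0.0597
grasp_force: 0.0
time_s: 2.43
tool_pos: [0.5621, 0.1347, 0.2221]
tool_rot: [-180.0, 0.0, 81.3]
force: [0.5, -0.3, 0.5]
grip_width: 0.0601
grasp_force: 0.0
{'fov_y': 61.66298649813804, 'cx': 279.18906920804557, 'cy': 208.94565971348624, 'k1': -0.05371191978927864, 'pose': array([[ 9.88505666e-01,  1.45760483e-01,  4.01301668e-02,
         5.71156392e-01],
       [-1.51181371e-01,  9.54542118e-01,  2.56892075e-01,
         2.04901939e-01],
       [-8.61221403e-04, -2.60006205e-01,  9.65606561e-01,
         3.84538303e-01],
       [ 0.00000000e+00,  0.00000000e+00,  0.00000000e+00,
         1.00000000e+00]])}
[0.56219844 0.13475436 0.22208619] [-1.79959150e+02  2.26465421e-02  8.10478696e+01] [-40.43216879  10.04698223  27.58940029  94.67024587  -4.7606338
  76.49723904 -21.03898978]
[[280.8312146  197.95408673]]
```

View pics/w1b.png

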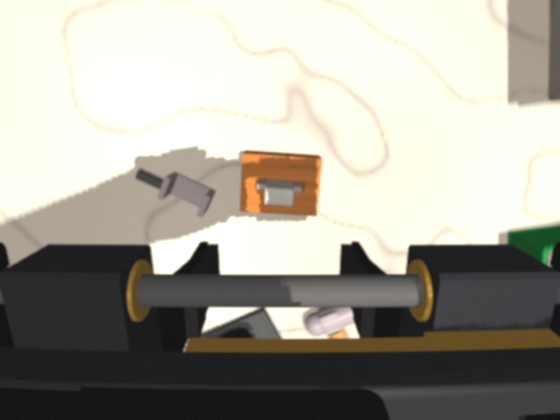

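```bash
python3 - <<'E'
from h import *
im=cv2.imread("pics/w1.png"); a=cv2.resize(im[145:225,230:330],None,fx=7,fy=7,interpolation=cv2.INTER_CUBIC); cv2.imwrite("pics/w1c.png",a)
E
```

```text
(no output)
```

View pics/w1c.png

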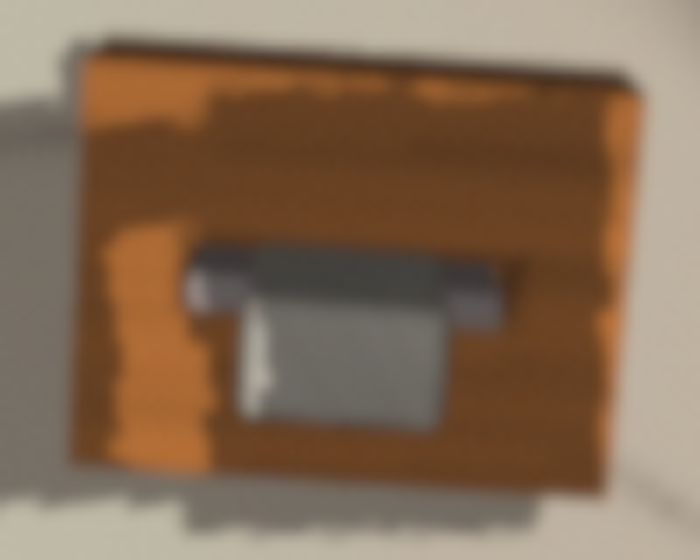

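```bash
python3 - <<'E'
from fit import *
c=np.load("w1.npy",allow_pickle=True).item()
px=lambda a:(np.array(a,float)+.5)/7-.5+(230,145)
for uv,L in(([(248,297),(447,305),(440,428),(238,415)],[[-13,8,84],[13,8,84],[13,-8,84],[-13,-8,84]]),
 ([(82,58),(640,95),(605,493),(70,460)],[[-40,30,34],[40,30,34],[40,-30,34],[-40,-30,34]])):
    p,r=fit(c,px(uv),L,[.56,.13,-.2]); print(p,np.degrees(p[2]),r.round(2).tolist())
E
```

```text
[ 0.55990937  0.13641354 -0.20961908] -12.010288565249702 [[-0.78, -0.55], [0.61, 0.01], [0.37, 0.19], [-0.2, 0.39]]
[ 0.5607356   0.13675357 -0.21396859] -12.259496879337236 [[-0.19, -0.31], [0.51, -0.55], [0.16, 0.45], [-0.5, 0.53]]
```

```bash
python3 -m jog '[[0,0,0,0,0,0.054,0.06],[0.0005,-0.0014,0.033,0,0,0,0.06],[0,0,0.033,0,0,0,0.06],[0,0,0.033,0,0,0,0.06],[0,0,0.033,0,0,0,0.06],[0,0,0.025,0,0,0,0.06],[0,0,0.016,0,0,0,0.06],[0,0,0,0,0,0,0.06]]' && python3 -m jog '[[0,0,0,0,0,0,0.03],[0,0,0,0,0,0,0.02],[0,0,0,0,0,0,0.015],[0,0,0,0,0,0,0.015],[0,0,0,0,0,0,0.015],[0,0,0,0,0,0,0.015]]' 30
```

```text
time_s: 3.15
tool_pos: [0.5577, 0.1347, 0.0452]
tool_rot: [-179.6, 0.3, 78.7]
force: [-0.8, 0.2, -1.1]
grip_width: 0.0599
grasp_force: 0.0
time_s: 3.65
tool_pos: [0.5617, 0.1358, 0.0504]
tool_rot: [179.9, -0.1, 78.6]
force: [0.4, -0.3, 0.1]
grip_width: 0.0277
grasp_force: 0.0
```

```bash
python3 -m jog '[[0,0,0,0,0,0,0.015],[0,0,0,0,0,0,0.015],[0,0,0,0,0,0,0.015],[0,0,0,0,0,0,0.015]]' && python3 -m jog '[[0,0,-0.01,0,0,0,0.015],[0,0,-0.02,0,0,0,0.015],[0,0,-0.03,0,0,0,0.015],[0,0,-0.03,0,0,0,0.015],[0,0,-0.01,0,0,0,0.015],[0,0,0,0,0,0,0.015],[0,0,0,0,0,0,0.015]]'; python3 - <<'E'
from h import *
o=env.get_obs(); print(o["tool_pos"],o["tool_rot"])
E
```

```text
time_s: 3.98
tool_pos: [0.5617, 0.1358, 0.0502]
tool_rot: [180.0, -0.0, 78.6]
force: [-0.8, 1.0, 5.7]
grip_width: 0.0258
grasp_force: 29.9
time_s: 4.57
tool_pos: [0.5608, 0.1356, 0.1491]
tool_rot: [-180.0, -0.0, 78.6]
force: [-0.0, 0.1, -1.5]
grip_width: 0.0254
grasp_force: 29.9
[0.56076967 0.13555133 0.14905439] [-1.79966421e+02 -1.96921229e-03  7.85822068e+01]
```

```bash
python3 -m jog '[[-0.029,-0.0029,0,0,0,0,0.015],[-0.029,-0.0029,0,0,0,0,0.015],[-0.029,-0.0029,0,0,0,0,0.015],[-0.029,-0.0029,0,0,0,0,0.015],[-0.029,-0.0029,0,0,0,0,0.015],[-0.029,-0.0029,0,0,0,0,0.015],[-0.029,-0.0029,0,0,0,0,0.015],[-0.029,-0.0029,0,0,0,0,0.015]]' && python3 -m jog '[[0,0,0,0,0,-0.1016,0.015],[0,0,0,0,0,-0.1016,0.015],[0,0,0,0,0,-0.1016,0.015],[0,0,0,0,0,-0.1016,0.015],[0,0,0,0,0,-0.1016,0.015],[0,0,0,0,0,0,0.015],[0,0,0,0,0,0,0.015],[0,0,0,0,0,0,0.015]]'; python3 - <<'E'
from h import *
c=env.get_calibration("wrist"); im=env.read_camera("wrist"); cv2.imwrite("pics/w2.png",im)
np.save("w2.npy",c,allow_pickle=True); o=env.get_obs(); print(o["tool_pos"],o["tool_rot"])
print(proj(c,[[.4924,-.0871,.05]]),proj(c,[o["tool_pos"]]))
cv2.imwrite("pics/t2.png",env.read_camera("top"));cv2.imwrite("pics/s2.png",env.read_camera("scene"))
cv2.imwrite("pics/w2b.png",np.clip(cv2.resize(im[100:310,140:420],None,fx=2.8,fy=2.8,interpolation=cv2.INTER_CUBIC)*1.4,0,255).astype(np.uint8))
E
```

```text
time_s: 5.23
tool_pos: [0.4902, -0.0882, 0.1471]
tool_rot: [-179.8, 0.1, 78.6]
force: [0.4, -0.3, -2.2]
grip_width: 0.0257
grasp_force: 29.9
time_s: 5.9
tool_pos: [0.4917, -0.0871, 0.1484]
tool_rot: [-179.9, -0.0, 107.5]
force: [-0.8, 0.6, -0.3]
grip_width: 0.0255
grasp_force: 29.9
[ 0.49194621 -0.08716485  0.14868883] [-1.79912223e+02 -1.73215518e-02  1.07573311e+02]
[[282.63264257 210.90470327]] [[283.20321284 263.12527439]]
```

View pics/w2b.png

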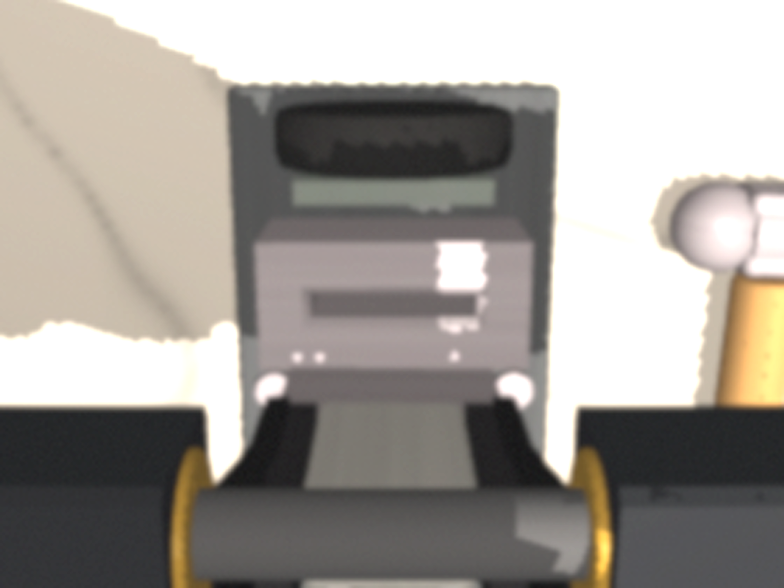

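```bash
python3 - <<'E'
from fit import *
c=np.load("w2.npy",allow_pickle=True).item()
q=lambda uv:(uv-(140,100)+.5)*2.8-.5
px=lambda a:(np.array(a,float)+.5)/2.8-.5+(140,100)
# jig from wrist: block corners, slot
p,r=fit(c,px([(255,242),(532,242),(533,369),(257,370),(394,304)]),[[-37.5,90,50],[37.5,90,50],[37.5,54,50],[-37.5,54,50],[0,72,50]],[.514,-.156,.309])
print("jig",p,np.degrees(p[2]),r.round(2).tolist(),"slot",W(p,[0,72,50]),"knob",W(p,[0,0,90]))
b=[.49195,-.08716,np.radians(17.57)]; z=108.5
L=[[-22,2.5,z],[22,2.5,z],[-22,2.5,z+34],[22,2.5,z+34],[-13,8,z+34],[13,8,z+34],[-13,8,z+74],[13,8,z+74]]
print(q(proj(c,W(b,L))).round(1).tolist())
im=cv2.imread("pics/w2.png"); cv2.imwrite("pics/w2d.png",np.clip(cv2.resize(im[185:300,220:350],None,fx=5,fy=5,interpolation=cv2.INTER_CUBIC)*2.,0,255).astype(np.uint8))
E
```

```text
jig [ 0.51230462 -0.15476225  0.30983074] 17.751993733307472 [[0.0, 0.12], [0.34, -0.26], [-1.54, -0.36], [1.13, -0.39], [0.06, 0.79]] slot [[ 0.49035201 -0.08619051  0.05      ]] knob [[ 0.51230462 -0.15476225  0.09      ]]
[[298.8, 371.4], [501.7, 371.3], [281.8, 431.3], [521.5, 431.1], [330.2, 403.1], [473.1, 403.1], [313.2, 502.2], [495.1, 502.1]]
```

View pics/w2d.png

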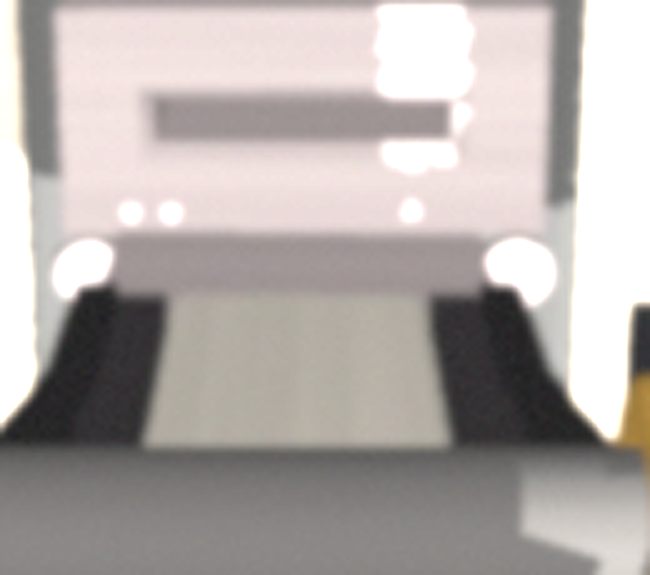

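```bash
python3 - <<'E'
from fit import *
c=np.load("w2.npy",allow_pickle=True).item()
px=lambda a:(np.array(a,float)+.5)/5-.5+(220,185)
z=108.5
pb,r=fit(c,px([(115,235),(485,235),(168,295),(430,295)]),[[-22,2.5,z],[22,2.5,z],[-13,8,z+34],[13,8,z+34]],[.492,-.087,.3])
print("blade",pb,np.degrees(pb[2]),r.round(2).tolist())
# slot: floor-dark region edges at chamfer bottom (46x7 at z 48): x 155..450, y 97..138 ; outer chamfer x 147..460 y 90..145
ps,r=fit(c,px([(154,97),(450,97),(450,139),(154,139),(55,7),(553,7)]),[[-23,3.5,48],[23,3.5,48],[23,-3.5,48],[-23,-3.5,48],[-37.5,18,50],[37.5,18,50]],[.492,-.087,.3])
print("slot",ps,np.degrees(ps[2]),r.round(2).tolist())
d=ps-pb; a=np.radians(17.6); print("delta world",d[:2]," tool x(jig y)",-np.sin(a)*d[0]+np.cos(a)*d[1],"tool y(jig x)",np.cos(a)*d[0]+np.sin(a)*d[1])
E
```

```text
blade [ 0.49009533 -0.08752108  0.30654803] 17.563908321285215 [[0.68, 0.38], [-0.81, 0.36], [0.73, -0.34], [-0.62, -0.35]]
slot [ 0.49008269 -0.08618237  0.30467411] 17.456540881108705 [[-0.1, -0.17], [0.36, -0.09], [0.15, 0.26], [0.08, 0.18], [-0.07, -0.14], [-0.4, -0.02]]
delta world [-1.26353180e-05  1.33871223e-03]  tool x(jig y) 0.0012798685409961166 tool y(jig x) 0.00039274240254596874
```

```bash
python3 -m jog '[[0.001,0.0004,0,0,0,0,0.015],[0,0,0.015,0,0,0,0.015],[0,0,0.015,0,0,0,0.015],[0,0,0.013,0,0,0,0.015],[0,0,0.008,0,0,0,0.015],[0,0,0,0,0,0,0.015],[0,0,0,0,0,0,0.015]]' && python3 -m jog '[[0,0,0.004,0,0,0,0.015],[0,0,0.004,0,0,0,0.015],[0,0,0.004,0,0,0,0.015],[0,0,0.003,0,0,0,0.015],[0,0,0,0,0,0,0.015],[0,0,0,0,0,0,0.015]]'; python3 - <<'E'
from h import *
c=env.get_calibration("wrist"); im=env.read_camera("wrist"); cv2.imwrite("pics/w3.png",im);np.save("w3.npy",c,allow_pickle=True)
o=env.get_obs(); print(o["tool_pos"],o["tool_rot"],o["force"])
E
```

```text
time_s: 6.63
tool_pos: [0.4926, -0.0862, 0.0986]
tool_rot: [-180.0, 0.0, 107.7]
force: [0.5, -0.3, -1.0]
grip_width: 0.0257
grasp_force: 29.9
time_s: 7.13
tool_pos: [0.4925, -0.0861, 0.0833]
tool_rot: [-180.0, -0.0, 107.7]
force: [0.3, -0.5, -1.6]
grip_width: 0.0255
grasp_force: 29.9
[ 0.49263456 -0.08613924  0.08352677] [ 1.79997785e+02 -3.27965765e-03  1.07683332e+02] [ 0.12358864 -0.20714111 -1.23631153]
```

```bash
python3 -m jog '[[0,0,0.006,0,0,0,0.015],[0,0,0.006,0,0,0,0.015],[0,0,0.006,0,0,0,0.015],[0,0,0.005,0,0,0,0.015],[0,0,0,0,0,0,0.015],[0,0,0,0,0,0,0.015]]' && python3 -m jog '[[0,0,0.002,0,0,0,0.015],[0,0,0.002,0,0,0,0.015],[0,0,0.002,0,0,0,0.015],[0,0,0,0,0,0,0.015],[0,0,0,0,0,0,0.015]]'
```

```text
time_s: 7.68
tool_pos: [0.4923, -0.0862, 0.06]
tool_rot: [-179.9, -0.0, 107.7]
force: [0.6, -0.6, -1.4]
grip_width: 0.0255
grasp_force: 29.9
time_s: 8.1
tool_pos: [0.493, -0.0862, 0.0562]
tool_rot: [180.0, -0.1, 107.7]
force: [-4.9, 0.2, 12.3]
grip_width: 0.0259
grasp_force: 29.9
```

```bash
python3 -m jog '[[0,0,-0.001,0,0,0,0.05],[0,0,0,0,0,0,0.05],[0,0,0,0,0,0,0.05],[0,0,0,0,0,0,0.05],[0,0,0,0,0,0,0.05]]' && python3 -m jog '[[0,0,-0.02,0,0,0,0.06],[0,0,-0.03,0,0,0,0.06],[0,0,-0.03,0,0,0,0.06],[0,0,-0.03,0,0,0,0.06],[0,0,0,0,0,0,0.06],[0,0,0,0,0,0,0.06],[0,0,0,0,0,0,0.06]]'; python3 - <<'E'
from h import *
o=env.get_obs(); c=env.get_calibration("wrist"); im=env.read_camera("wrist"); cv2.imwrite("pics/w4.png",im);np.save("w4.npy",c,allow_pickle=True)
print(o["tool_pos"],o["tool_rot"],o["force"],o["grip_width"])
cv2.imwrite("pics/w4b.png",np.clip(cv2.resize(im[90:300,140:420],None,fx=2.8,fy=2.8,interpolation=cv2.INTER_CUBIC)*1.6,0,255).astype(np.uint8))
E
```

```text
time_s: 8.52
tool_pos: [0.4926, -0.0861, 0.0554]
tool_rot: [180.0, -0.0, 107.7]
force: [0.0, 0.7, 0.1]
grip_width: 0.0479
grasp_force: 0.0
time_s: 9.1
tool_pos: [0.4922, -0.086, 0.1649]
tool_rot: [-180.0, -0.0, 107.7]
force: [0.1, 0.1, -1.0]
grip_width: 0.0596
grasp_force: 0.0
[ 0.49218723 -0.08601242  0.16491294] [-1.79964556e+02 -2.81797382e-02  1.07690058e+02] [ 0.08191179  0.06471996 -1.03561397] 0.05961408028733482
```

View pics/w4b.png

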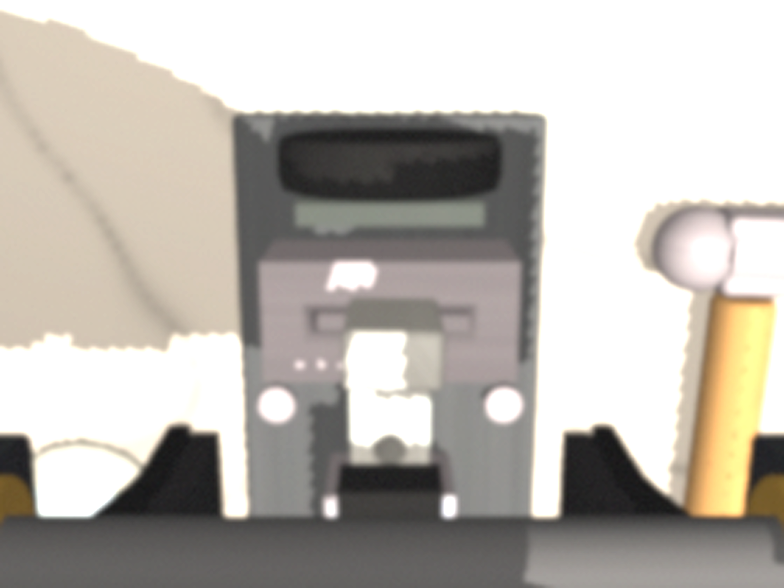

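```bash
python3 -m jog '[[-0.024,0,0,0,0,0,0.06],[-0.024,0,0,0,0,0,0.06],[-0.0242,0,0,0,0,0,0.06],[0,0,0,0,0,0,0.06],[0,0,0.03,0,0,0,0.06],[0,0,0.03,0,0,0,0.06],[0,0,0.025,0,0,0,0.06],[0,0,0.012,0,0,0,0.06],[0,0,0.008,0,0,0,0.06],[0,0,0,0,0,0,0.06],[0,0,0,0,0,0,0.06]]' && python3 -m jog '[[0,0,0,0,0,0,0.028],[0,0,0,0,0,0,0.028],[0,0,0,0,0,0,0.028],[0,0,0,0,0,0,0.028],[0,0,0,0,0,0,0.028],[0,0,0,0,0,0,0.028]]' 30
```

```text
time_s: 10.07
tool_pos: [0.5149, -0.155, 0.0609]
tool_rot: [180.0, 0.0, 107.7]
force: [0.2, -1.2, -0.3]
grip_width: 0.0601
grasp_force: 0.0
time_s: 10.57
tool_pos: [0.5147, -0.1549, 0.0608]
tool_rot: [180.0, 0.0, 107.7]
force: [0.4, 0.5, 0.8]
grip_width: 0.0312
grasp_force: 0.0
```

```bash
python3 -m jog '[[0,0,0,0,0,0,0.02],[0,0,0,0,0,0,0.015],[0,0,0,0,0,0,0.012],[0,0,0,0,0,0,0.012],[0,0,0,0,0,0,0.012],[0,0,0,0,0,0,0.012],[0,0,0,0,0,0,0.012]]' 30
```

```text
time_s: 11.15
tool_pos: [0.5142, -0.1551, 0.0606]
tool_rot: [-180.0, -0.0, 107.7]
force: [-3.4, -0.8, 3.5]
grip_width: 0.023
grasp_force: 30.0
```

```bash
python3 - <<'E'
from h import *
o=env.get_obs(); print(o["tool_pos"],o["tool_rot"],o["force"],o["grip_width"],o["grasp_force"],o["time_s"])
E
```

```text
[ 0.51417929 -0.15509037  0.06057495] [-1.79963963e+02 -1.79854987e-02  1.07673727e+02] [-3.39177695 -0.77943522  3.47387605] 0.023012947369173815 30.000143693760037 11.15
```

```bash
python3 -m jog '[[0,0,-0.003,0,0,0,0.012],[0,0,-0.003,0,0,0,0.012],[0,0,-0.003,0,0,0,0.012],[0,0,-0.0025,0,0,0,0.012],[0,0,0,0,0,0,0.012],[0,0,0,0,0,0,0.012]]'
```

```text
time_s: 11.65
tool_pos: [0.5141, -0.155, 0.0717]
tool_rot: [-180.0, -0.0, 107.7]
force: [-0.9, -1.7, -6.6]
grip_width: 0.0232
grasp_force: 30.0
```

```bash
python3 -m jog '[[0.004,0,0,0,0,0,0.012],[0.006,0,0,0,0,0,0.012],[0.006,0,0,0,0,0,0.012],[0.006,0,0,0,0,0,0.012],[0.005,0,0,0,0,0,0.012],[0.003,0,0,0,0,0,0.012],[0,0,0,0,0,0,0.012],[0,0,0,0,0,0,0.012]]'
```

```text
time_s: 12.32
tool_pos: [0.5047, -0.1253, 0.0717]
tool_rot: [-179.9, -0.1, 107.7]
force: [-3.4, -0.9, -6.3]
grip_width: 0.0233
grasp_force: 30.0
```

```bash
python3 -m jog '[[0,0,0.003,0,0,0,0.012],[0,0,0.003,0,0,0,0.012],[0,0,0.003,0,0,0,0.012],[0,0,0.002,0,0,0,0.012],[0,0,0.001,0,0,0,0.012],[0,0,0,0,0,0,0.012],[0,0,0,0,0,0,0.012]]'; python3 - <<'E'
from h import *
o=env.get_obs(); print(o["tool_pos"],o["force"],o["grasp_force"])
im=env.read_camera("scene"); cv2.imwrite("pics/s5.png",im);cv2.imwrite("pics/t5.png",env.read_camera("top"))
E
```

```text
time_s: 12.9
tool_pos: [0.5054, -0.1272, 0.0606]
tool_rot: [-180.0, 0.0, 107.6]
force: [-6.7, -1.4, 0.6]
grip_width: 0.0233
grasp_force: 30.0
[ 0.50540481 -0.12724173  0.06060162] [-6.65070161 -1.39258491  0.57427619] 30.00130757689476
```

```bash
python3 -m jog '[[0,0,0.0007,0,0,0,0.012],[0,0,0,0,0,0,0.012],[0,0,0,0,0,0,0.012],[0,0,0,0,0,0,0.012],[0,0,0,0,0,0,0.012]]'; python3 - <<'E'
from h import *
im=env.read_camera("scene"); c=crop(im,185,130,325,245,5); cv2.imwrite("pics/s6.png",c)
E
```

```text
time_s: 13.42
tool_pos: [0.5056, -0.1276, 0.0606]
tool_rot: [180.0, 0.0, 107.6]
force: [-6.8, -1.0, 4.6]
grip_width: 0.0229
grasp_force: 30.0
```

View pics/s6.png

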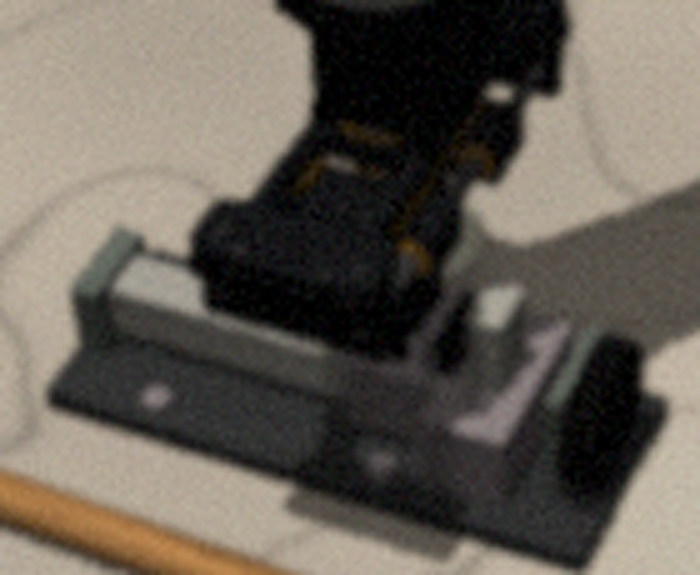

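The picture shows the blade upright in the block at about (495,325), with the shoe at (450,330) just short of it. The knob is back at its starting grip height (z 0.0606). A further 0.7 mm commanded down did not lower it; it only added 4 N, so the pin is on its stop.

```bash
python3 -c "
from cell import env
print(env.sign_off())"
```

```text
the job is handed in; nothing more can be done
None
```

I handed the job in at about 13.5 s with the blade seated and released, the wheel lock about 29.3 mm along (from the tool's travel), the pin against its stop at its starting height, and the knob held at 30 N; the sign-off gave no verdict.

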